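# Free the nested cup for the pacifier

## Robot

A 6-joint arm with a two-finger parallel gripper is mounted at the origin on the work surface; the furniture and walls round the work are solid. World frame = base frame: x ahead of the robot, y to its left, z up, the work surface at z = 0. Lengths are in m, angles in rad, forces in N, time in s.
With the tool pointing down it reaches from about 0.2 to 0.875 m from the base axis. Payload 3.4 kg.
Tool frame: the origin (TCP) lies midway between the tips of the shut fingers; the grasp point (between the pads) lies 19 mm behind it (r.pinch_z is the distance from the TCP to the grasp point, in m); z points along the fingers, y is the line along which they close (so a half turn about z gives the same grasp; the last joint's range is limited). The gripper opens to 94 mm and grips with 3 to 60 N. Pads are 16 mm wide; open, the fingers measure 119 mm over their backs; the gripper's body (75 mm by 177 mm) begins 78 mm behind the grasp point.
Start: joints at [-1.265, 0.276, 1.505, -0, 1.361, -0.121], TCP at [0.238, -0.523, 0.205] pointing down, gripper open.
Joint ranges: [-2.89, 2.89], [-0.75, 2.08], [0.22, 2.7], [-1.18, 4.32], [0.11, 2.71], [-2.7, 2.7]. Speed limits (rad/s): [2.57, 2.57, 3.14, 3.14, 3.14, 3.14].

## Interface

Orientations are given as a unit quaternion [w, x, y, z].
In Python, from plant import r, optics gives the robot as it stands (r), with the cameras (optics). Calls block until the motion is done:
- r.move_to(position, orientation): joint-space move of the TCP to a pose.
- r.move_l(position, rot=None, vel=0.15, guard=None): straight line of the TCP; rot=None keeps the orientation; vel is the mean speed in m/s. With guard (N) it stops when the force on the tool has changed by that much, and returns True; else False.
- r.movej(angles): joint-space move.
- r.gripper_to(opening, f_grip=None): finger opening in m; f_grip is the grip in N (None keeps the last); returns when the fingers have stopped.
- r.hold(seconds).
- r.inverse_kinematics(position, orientation): joint angles nearest the present ones, or None.
- optics.snapshot(name): name is "side" or "top" or "wrist"; returns the picture (384x512x3 uint8, red, green, blue); there is no depth.
- optics.get_calibration(name): a dict with "fx", "fy", "cx", "cy" (pixels), "D" ([k1, k2, p1, p2, k3] as OpenCV has them; the pictures are not rectified), "position" and "orientation" of the camera in the world. Camera axes: x right, y down, z forward; pixel columns grow to the right and rows downward; lengths in m; the calibration is good to about 2 mm. A picture is of the moment at which its call begins: read the wrist's pose just before it. get_calibration takes no time and is no camera call; for the wrist camera it gives the pose at the moment of the call.
A pose or a line that the arm cannot do raises r.PlanningError and nothing moves.
- r.sign_off(): hands the job in; it is judged then, once.
Readings, each from a call of its own:
- r.get_t(): time.
- r.get_joints(): joint angles.
- r.get_dq(): joint speeds.
- r.get_joint_efforts(): joint torques, N m.
- r.get_ee_pos(): TCP position.
- r.get_tool_rot(): TCP orientation.
- r.get_wrist_force(): force on the tool from outside, world axes, zero at the start.
- r.get_torque(): the same for the moment, N m.
- r.get_opening(): finger opening in m.
- r.get_finger_force(): force on a finger pad.
Only numpy, scipy, OpenCV 4.12 (cv2) and the standard library are available. Lean on these libraries where they do the work, as an engineer would, in place of code of your own. Each camera call takes 0.05 s, during which the arm holds its last target. There are 200 camera calls.

## Task

Work the top steel cup loose from the cup it is nested in, drawing it straight out along the lean of the holder so that the lower cup stays fully home, and set it down gently, upright, in the middle of the small white dish. Then put the pacifier in that cup and let go, leaving the spice jar, the balm pot and the dropper bottle where they stand.

Things in the scene. Friction and masses are not known exactly. Their poses are not given: they have to be found in the camera images.
- top_cup: upper of two equal plain steel cups nested in a leaning holder; the one to take. Tapered, 75 mm tall, outside 67 mm across at the rim, 47 mm at the foot, wall 2.4 mm, 0.11 kg; inside 41 mm deep, 62 mm wide at the mouth, 52 mm at its raised floor. Origin: centre of its underside; +z along its axis to the mouth. Nested, it leans 26 deg and its top 34 mm stand out of the lower cup
- lower_cup_mouth (a point): centre of the lower cup's rim (67 mm across); +z points out along the lean. Fingertips past this plane would grip the lower cup too. Two sprung silicone grips in the lower cup hold the top cup: 5 to 8 N of straight pull for the first 10 to 15 mm, then it slides; it is clear after 41 mm of travel along its axis
- lower_cup (a joint): how far the lower cup has been dragged out of its holder along its axis, m: 0 fully home, at most 0.03; friction of about 14 N holds it. It must stay home (within 6 mm)
- cup_holder: low wooden holder fixed to the worktop: board 140 x 110 x 12 mm, two cheeks 74 mm high at +y and -y with a short dark sleeve between, in which the lower cup sits, leaning 26 deg from vertical toward the holder's -x side (its front, roughly facing the robot). Origin: at worktop level, 10 mm in front of the board's centre; z up
- white_dish: small round white dish, 97 mm across, 13 mm high, fixed to the worktop; its flat floor, about 65 mm across, is 4 mm above the worktop. Origin: centre of the underside; z up
- pacifier: blue pacifier lying on its ring, white teat upright: 43 mm tall; the teat is 16 mm across and reaches from 15 to 43 mm above the underside; the oval shield at 9 to 15 mm height is 54 mm long along its y and 36 mm along its x; 18 g. Origin: centre of its underside; z up through the teat
- spice_jar: bystander: spice jar, 42 mm across, 106 mm tall, standing; origin centre of underside
- balm_pot: bystander: small round pot, 58 mm across, 50 mm tall; origin centre of underside
- dropper_bottle: bystander: small dropper bottle, 34 mm across, 102 mm tall; origin centre of underside

How it is judged:
By the outcome, as a careful person would: the job done as asked, in the order asked, and still so for the second after the job is handed in, with the robot touching nothing.
It also fails if it takes over 61 s, if anything falls off the work surface, if the arm or the gripper's body presses on something with over 40 N, if the wrist force passes 120 N, or if a joint passes its speed limit or range.

## Working session

There is one attempt and no reset: what is moved stays moved. The work goes in short steps, each a Python script; the robot and the scene stay as the last script left them, time stands still between calls to the robot, and variables do not carry over. Pictures are saved under pics/ and viewed, at most 10 in all, crops included, and the job is handed in when it is done.

```bash
ls; mkdir -p pics
python3 - <<'E'
from plant import r, optics
import cv2
for n in ("side","top","wrist"):
    c=optics.get_calibration(n); print(n,{k:(v if isinstance(v,(int,float)) else [round(float(x),4) for x in v]) for k,v in c.items()})
    cv2.imwrite(f"pics/{n}0.png",cv2.resize(optics.snapshot(n)[:,:,::-1],(800,600),interpolation=cv2.INTER_CUBIC))
print(r.get_t(),r.pinch_z,r.get_tool_rot())
E
```

```text
pics
plant.py
side {'fx': 421.9192583114294, 'fy': 421.9192583114294, 'cx': 258.5803379954379, 'cy': 193.2258620103106, 'D': [-0.0772, 0.0, 0.0, 0.0, 0.0], 'position': [0.6413, 1.0477, 0.6306], 'orientation': [-0.006, 0.031, 0.8523, -0.5221]}
top {'fx': 354.1212057687332, 'fy': 354.1212057687332, 'cx': 260.50333446328784, 'cy': 192.90149291388317, 'D': [-0.0766, 0.0, 0.0, 0.0, 0.0], 'position': [0.4364, 0.0078, 0.9359], 'orientation': [-0.0726, 0.7101, -0.6978, 0.0606]}
wrist {'fx': 280.25140444785296, 'fy': 280.25140444785296, 'cx': 253.81814691812727, 'cy': 194.64031307088788, 'D': [-0.0265, 0.0, 0.0, 0.0, 0.0], 'position': [0.3079, -0.4923, 0.3853], 'orientation': [0.1106, 0.8335, -0.5365, -0.0723]}
0.15 0.0188 [-6.41556171e-04  9.77317770e-01  2.11777150e-01 -6.18923688e-05]
```

View pics/top0.png

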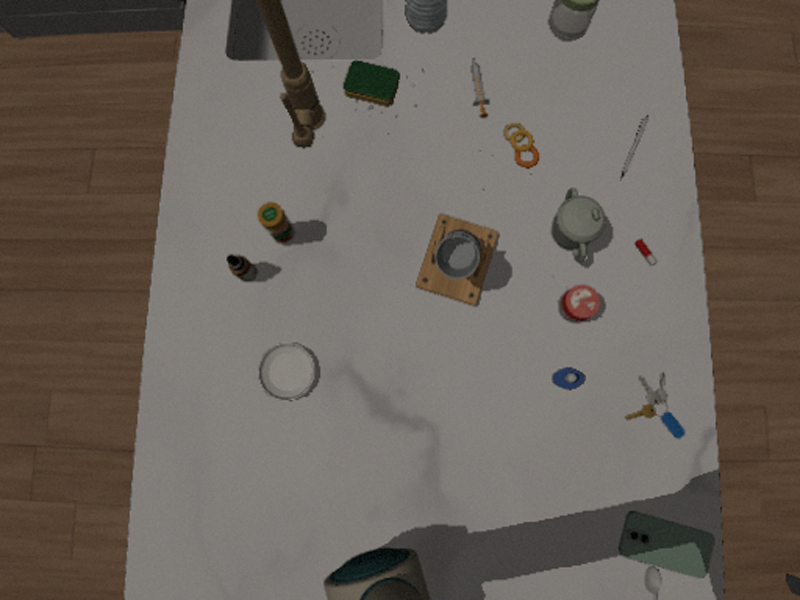

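View pics/side0.png

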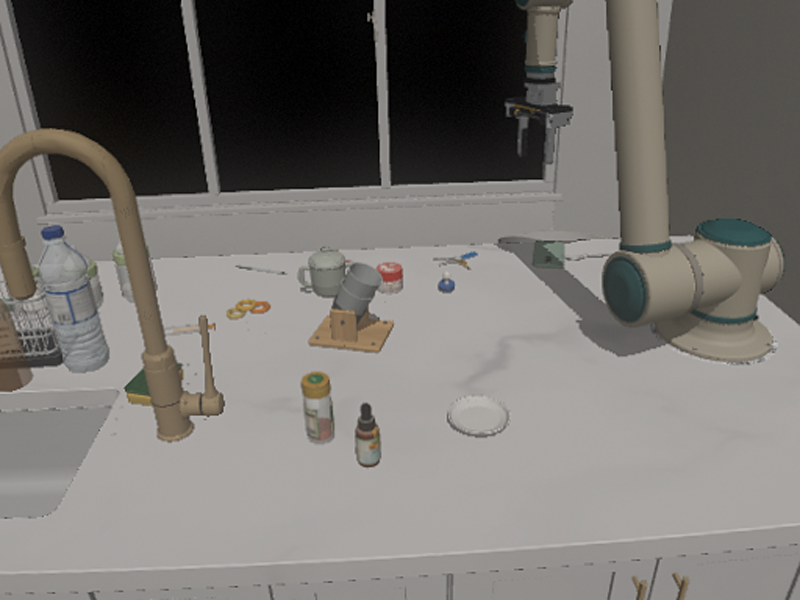

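```bash
cat > h.py <<'E'
import numpy as np, cv2
from scipy.spatial.transform import Rotation as R
def q2R(q): return R.from_quat(np.asarray(q)[[1,2,3,0]]).as_matrix()
def R2q(m): return R.from_matrix(m).as_quat()[[3,0,1,2]]
def KD(c): return np.array([[c['fx'],0,c['cx']],[0,c['fy'],c['cy']],[0,0,1.]]),np.array(c['D'])
def px2z(c,uv,z):
    "pixels -> points on the plane z"
    K,D=KD(c); p=cv2.undistortPoints(np.array(uv,float).reshape(-1,1,2),K,D)[:,0]
    d=np.c_[p,np.ones(len(p))]@q2R(c['orientation']).T; o=np.array(c['position'])
    return o+d*((z-o[2])/d[:,2])[:,None]
def proj(c,X):
    K,D=KD(c); Rm=q2R(c['orientation']).T
    return cv2.projectPoints(np.asarray(X,float).reshape(-1,1,3),cv2.Rodrigues(Rm)[0],-Rm@np.array(c['position']),K,D)[0][:,0]
def tool(zdir,ydir):
    z=np.array(zdir,float);z/=np.linalg.norm(z);y=np.array(ydir,float);y-=z*(y@z);y/=np.linalg.norm(y)
    return np.c_[np.cross(y,z),y,z]
E
python3 - <<'E'
from plant import r, optics
from h import *
c=optics.get_calibration("top"); s=.64
f=lambda l,z:px2z(c,np.array(l)*s,z).round(4).tolist()
print("board",f([(441,214),(499,232),(476,305),(416,288)],.012))
print("dish",f([(289,371)],.013),"pac",f([(569,378)],.012),f([(571,377)],.043))
print("caps jar,drop,pot",f([(271,213)],.106),f([(235,261)],.1),f([(581,300)],.05))
print("cup rim",f([(459,253)],.14))
c=optics.get_calibration("wrist"); Rt=q2R(r.get_tool_rot())
print("cam in tool",Rt.T@(np.array(c['position'])-r.get_ee_pos()),(Rt.T@q2R(c['orientation'])).round(3))
E
```

```text
board [[0.7698, -0.0314, 0.012], [0.7384, -0.1327, 0.012], [0.6084, -0.0919, 0.012], [0.6363, 0.0104, 0.012]]
dish [[0.4909, 0.2203, 0.013]] pac [[0.4874, -0.2464, 0.012]] [[0.4873, -0.2412, 0.043]]
caps jar,drop,pot [[0.7346, 0.2428, 0.106]] [[0.6566, 0.2967, 0.1]] [[0.6124, -0.26, 0.05]]
cup rim [[0.6629, -0.0532, 0.14]]
cam in tool [ 0.07647166  0.00076694 -0.18059502] [[-0.    -0.965 -0.262]
 [ 1.    -0.    -0.   ]
 [ 0.    -0.262  0.965]]
```

```bash
cat >> h.py <<'E'
yaw=np.arctan2(-0.041,0.132)
def axis(yaw,lean=np.radians(26)): return np.array([-np.sin(lean)*np.cos(yaw),-np.sin(lean)*np.sin(yaw),np.cos(lean)])
E
python3 - <<'E'
from plant import r, optics
from h import *
import json
a=axis(yaw); hy=np.array([-np.sin(yaw),np.cos(yaw),0])
rim=np.array([.663,-.053,.14])
for s in (1,-1):
    q=R2q(tool(-a,s*hy)); print(s,r.inverse_kinematics(rim+.12*a,q))
    print(' down',r.inverse_kinematics([.43,-.245,.26],R2q(tool([0,0,-1],[0,s,0]))))
E
```

```text
1 [-0.12527273  0.08318748  1.74508047 -0.10068559  0.86814089 -1.34720286]
 down [-6.58587333e-01  1.26387114e-01  1.56627395e+00 -4.44089210e-16
  1.44893159e+00 -2.22938366e+00]
-1 [-0.12527273  0.08318748  1.74508047 -0.10068559  0.86814089  1.7943898 ]
 down [-6.58587333e-01  1.26387114e-01  1.56627395e+00 -4.44089210e-16
  1.44893159e+00  9.12208993e-01]
```

Run:
```python
from plant import r, optics
from h import *
import json
def shot(n):
    c=optics.get_calibration("wrist"); im=optics.snapshot("wrist"); cv2.imwrite(f"pics/{n}.png",im[:,:,::-1])
    json.dump({k:(v if isinstance(v,float) else list(map(float,v))) for k,v in c.items()},open(f"{n}.json","w")); return im[:,:,::-1]
a=axis(yaw); hy=np.array([-np.sin(yaw),np.cos(yaw),0])
th=np.radians(20)
r.move_to([.487,-.243,.2],R2q(tool([0,0,-1],[np.cos(th),np.sin(th),0]))); r.hold(.2)
A=shot("pac"); print(r.get_t())
rim=np.array([.663,-.053,.14])
r.move_to(rim+.12*a,R2q(tool(-a,hy))); r.hold(.2)
B=shot("cup"); print(r.get_t())
cv2.imwrite("pics/ab.png",cv2.resize(B,(800,600),interpolation=cv2.INTER_CUBIC))
cv2.imwrite("pics/pac_big.png",cv2.resize(A,(800,600),interpolation=cv2.INTER_CUBIC))
cv2.imwrite("pics/side_crop.png",cv2.resize(cv2.imread("pics/side0.png")[240:360,290:450],(800,600),interpolation=cv2.INTER_CUBIC))
```

```text
1.8
3.0083
```

View pics/ab.png

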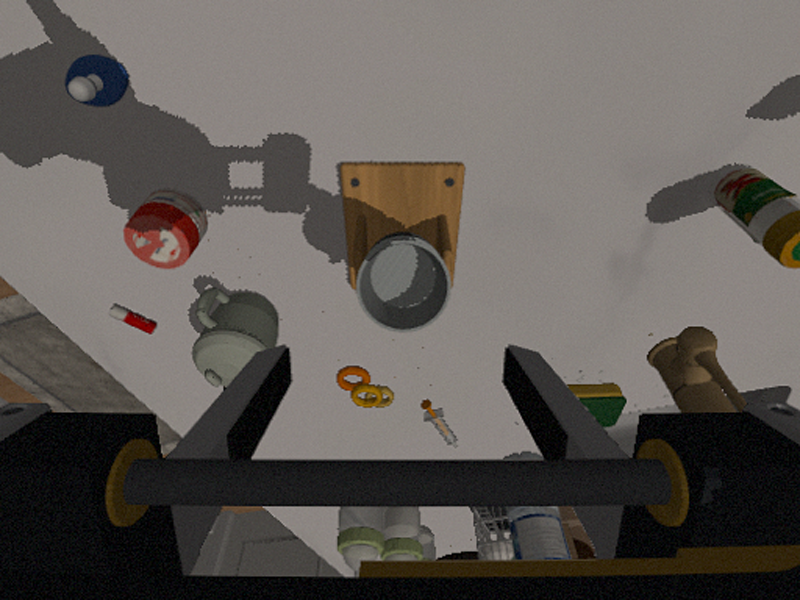

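View pics/side_crop.png

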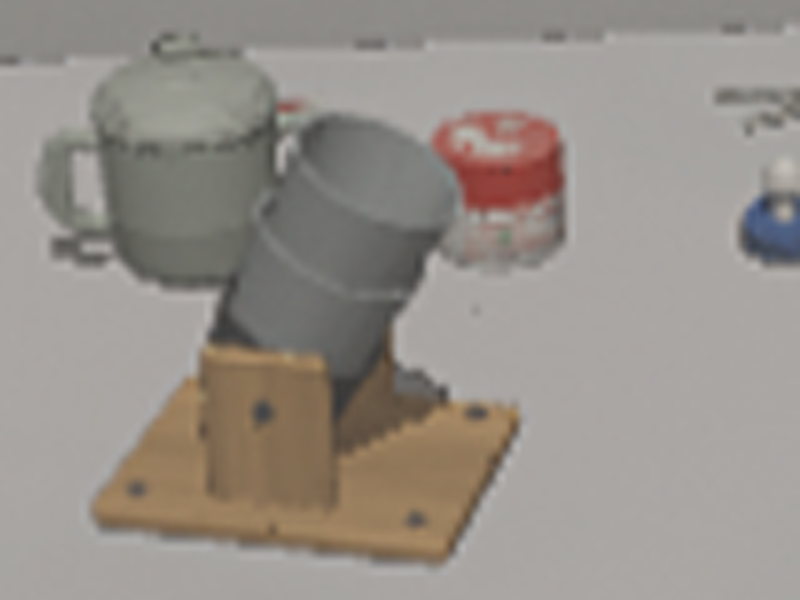

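View pics/pac_big.png

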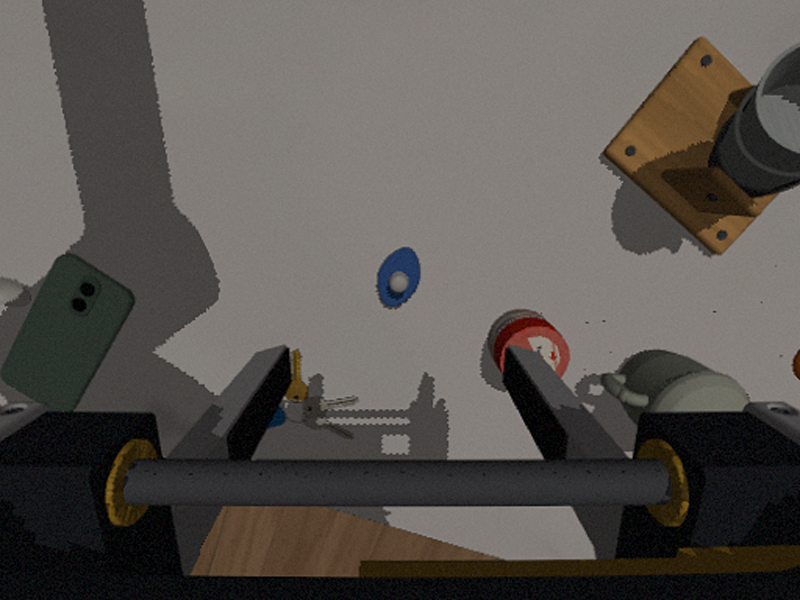

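Run:
```python
from plant import r, optics
from h import *
import json
from scipy.optimize import least_squares
W=json.load(open("cup.json"));P=json.load(open("pac.json"));S=optics.get_calibration("side");T=optics.get_calibration("top")
s=.64
print("board W",px2z(W,np.array([(339,163),(464,162)])*s,.012).round(4).tolist())
bp=px2z(P,np.array([(605,157),(701,37),(720,254)])*s,.012);print("board P",bp.round(4).tolist())
for n,uv,z in (("shield",(399,278),.012),("teat",(399,282),.040),("base",(398,280),.02)): print(n,px2z(P,np.array([uv])*s,z).round(4))
print("pac from W teat",px2z(W,np.array([(83,89)])*s,.040).round(4))
print("pac shield ends",px2z(P,np.array([(408,247),(390,307)])*s,.012).round(4).tolist())
cr=lambda u,v:((290+u/5)*s,(240+v/5)*s)
t=np.linspace(0,2*np.pi,200)
def circ(c,ax,rad):
    M=tool(ax,[0,1,0]); return c+rad*(np.outer(np.cos(t),M[:,0])+np.outer(np.sin(t),M[:,1]))
bb=lambda p:np.r_[p.min(0),p.max(0)]
sb=np.r_[cr(298,112),cr(461,235)]; wb=np.array([356,235,452,330])*s; tb=np.array([435,230,482,279])*s
for y in (-.30,-.28):
  a=axis(y)
  f=lambda p,full=1:np.r_[bb(proj(W,circ(p,a,.0335)))-wb,bb(proj(S,circ(p,a,.0335)))-sb,(bb(proj(T,circ(p,a,.0335)))-tb)*.5]
  o=least_squares(f,[.66,-.05,.14],loss="soft_l1"); print(y,o.x.round(4),f(o.x).round(1))
```

```text
board W [[0.6077, -0.0899, 0.012], [0.6391, 0.0134, 0.012]]
board P [[0.6115, -0.0944, 0.012], [0.642, 0.0108, 0.012], [0.7413, -0.1307, 0.012]]
shield [[ 0.4893 -0.2445  0.012 ]]
teat [[ 0.4883 -0.2421  0.04  ]]
base [[ 0.4885 -0.2449  0.02  ]]
pac from W teat [[ 0.4883 -0.2385  0.04  ]]
pac shield ends [[0.4874, -0.2169, 0.012], [0.4908, -0.2715, 0.012]]
-0.3 [ 0.6589 -0.0484  0.1332] [ 0.4  0.4 -0.6 -1.2 -1.2 -0.5 -0.2 -1.6 -0.6  1.4 -1.3 -0.1]
-0.28 [ 0.6588 -0.0484  0.1332] [ 0.4  0.4 -0.6 -1.2 -1.2 -0.5 -0.2 -1.6 -0.6  1.4 -1.3 -0.1]
```

```bash
sed -i 's/^yaw=.*/yaw=-.284/' h.py
cat >> h.py <<'E'
a=axis(yaw); hy=np.array([-np.sin(yaw),np.cos(yaw),0]); rim=np.array([.6588,-.0487,.1332])
E
python3 - <<'E'
from plant import r, optics
from h import *
q=R2q(tool(-a,hy))
r.move_l(rim+.05*a,q,vel=.1)
print(r.move_l(rim-.026*a,vel=.06,guard=6), r.get_ee_pos(),r.get_wrist_force(),r.get_t())
S=optics.snapshot("side")[:,:,::-1][150:240,180:300]
w=optics.snapshot("wrist")[:,:,::-1][120:300,130:370]
cv2.imwrite("pics/g1.png",np.vstack([cv2.resize(S,(400,300),interpolation=2),cv2.resize(w,(400,300),interpolation=2)]))
E
```

```text
False [ 0.66988277 -0.05188359  0.11033616] [-0.30077944 -0.19186553 -0.15853037] 5.3167
```

View pics/g1.png

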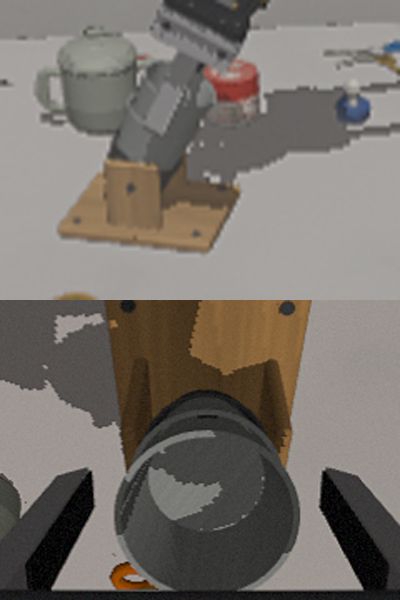

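Run:
```python
from plant import r, optics
from h import *
r.gripper_to(.060,f_grip=30); r.hold(.2)
print(r.get_opening(),r.get_finger_force(),r.get_wrist_force().round(2) if hasattr(r.get_wrist_force(),'round') else r.get_wrist_force(),r.get_t())
p=np.array(r.get_ee_pos())
for d in (.004,.008,.012,.018,.03,.055):
    r.move_l(p+d*a,vel=.02 if d<.02 else .05); f=np.array(r.get_wrist_force())
    print(d,(f@a).round(2),f.round(2),round(r.get_opening(),4))
print(r.get_t())
S=optics.snapshot("side")[:,:,::-1][135:240,170:310]
w=optics.snapshot("wrist")[:,:,::-1][60:300,100:420]
cv2.imwrite("pics/g2.png",np.vstack([cv2.resize(S,(400,300),interpolation=2),cv2.resize(w,(400,300),interpolation=2)]))
```

```text
0.06593054697383408 29.991435061383527 [0.33 0.57 0.68] 6.175
0.004 1.28 [-0.96  0.84  0.86] 0.0657
0.008 1.02 [-1.04  0.22  0.61] 0.0658
0.012 0.49 [-0.09 -0.98  0.64] 0.0655
0.018 -0.95 [-0.02 -0.13 -1.04] 0.0656
0.03 -1.01 [ 0.38  1.11 -1.1 ] 0.0655
0.055 -1.43 [-0.66 -0.28 -1.86] 0.0656
8.7167
```

View pics/g2.png

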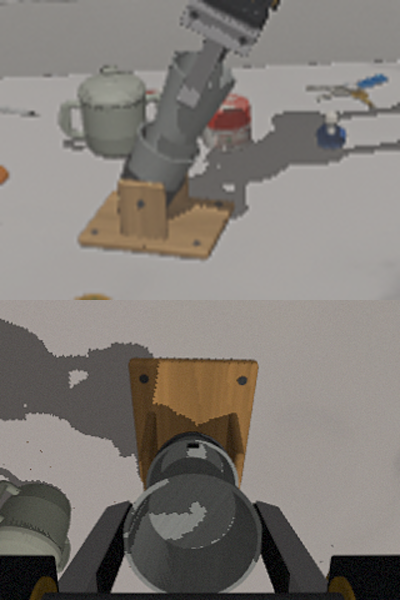

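Run:
```python
from plant import r, optics
from h import *
import json
p=np.array(r.get_ee_pos()); r.move_l(p+.05*a,vel=.12)
q=R2q(tool([0,0,-1],[0,1,0]))
r.move_to([.58,.22,.28],q); r.hold(.4)
c=optics.get_calibration("wrist"); w=optics.snapshot("wrist")[:,:,::-1]
json.dump({k:(v if isinstance(v,float) else list(map(float,v))) for k,v in c.items()},open("dish.json","w"))
T=optics.get_calibration("top");S=optics.get_calibration("side")
print(px2z(T,np.array([(289.5,371.5)])*.64,.013),px2z(S,np.array([(478,415)])*.64,.013),r.get_joints(),r.get_t(),r.get_wrist_force())
cv2.imwrite("pics/dish.png",cv2.resize(w,(800,600),interpolation=2))
```

```text
[[0.49011414 0.21941978 0.013     ]] [[0.49270471 0.23343891 0.013     ]] [ 2.49735183e-01  3.16166723e-01  1.26526147e+00 -2.27829581e-05
  1.55998096e+00 -1.32035649e+00] 10.8833 [-0.10138711  0.61057445 -1.42741543]
```

View pics/dish.png

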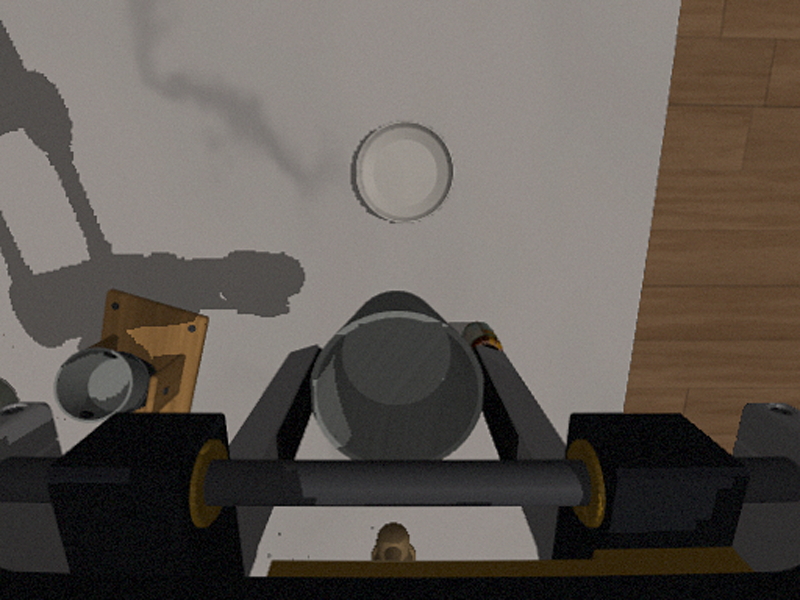

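Run:
```python
from plant import r, optics
from h import *
import json
D=json.load(open("dish.json"))
print(px2z(D,np.array([(403.5,171.5)])*.64,.013))
p=np.array(r.get_ee_pos()); t=np.linspace(0,2*np.pi,200); Rt=q2R(r.get_tool_rot()); print(p,Rt.round(3).tolist())
for dx in (-.003,0,.003):
  for h in (.02,.026,.032):
    for rad,hh in ((.0335,h),(.0235,h-.075)):
      uv=proj(D,p+np.c_[rad*np.cos(t)-dx,rad*np.sin(t),0*t+hh])/.64; print(dx,h,uv.min(0).round(),uv.max(0).round())
```

```text
[[0.4912798  0.22575442 0.013     ]]
[0.5800269  0.21955426 0.28007988] [[-1.0, 0.001, 0.0], [0.001, 1.0, 0.0], [-0.0, 0.0, -1.0]]
-0.003 0.02 [315. 308.] [482. 461.]
-0.003 0.02 [356. 289.] [439. 368.]
-0.003 0.026 [312. 313.] [485. 470.]
-0.003 0.026 [355. 291.] [440. 372.]
-0.003 0.032 [309. 317.] [488. 479.]
-0.003 0.032 [354. 294.] [441. 376.]
0 0.02 [315. 301.] [482. 455.]
0 0.02 [356. 283.] [439. 363.]
0 0.026 [312. 305.] [485. 463.]
0 0.026 [355. 286.] [441. 367.]
0 0.032 [309. 309.] [488. 473.]
0 0.032 [354. 288.] [442. 371.]
0.003 0.02 [314. 293.] [483. 448.]
0.003 0.02 [356. 278.] [440. 358.]
0.003 0.026 [311. 297.] [486. 457.]
0.003 0.026 [355. 280.] [441. 362.]
0.003 0.032 [308. 301.] [489. 466.]
0.003 0.032 [354. 283.] [442. 366.]
```

Run:
```python
from plant import r, optics
from h import *
import json
r.move_l([.58,.224,.17],vel=.15); r.hold(.3)
c=optics.get_calibration("wrist"); w=optics.snapshot("wrist")[:,:,::-1]
json.dump({k:(v if isinstance(v,float) else list(map(float,v))) for k,v in c.items()},open("dish2.json","w"))
t=optics.snapshot("top")[:,:,::-1]; s=optics.snapshot("side")[:,:,::-1]
T=t[211:265,149:221]; S=s[240:294,270:342]; W=w[0:150,160:360]
z=np.zeros((600,800,3),np.uint8)
z[:300,:400]=cv2.resize(T,(400,300),interpolation=2); z[:300,400:]=cv2.resize(S,(400,300),interpolation=2)
z[300:,:400]=cv2.resize(W,(400,300),interpolation=2); z[300:,400:]=cv2.resize(s[100:310,180:460],(400,300),interpolation=2)
cv2.imwrite("pics/d3.png",z); print(r.get_t())
```

```text
12.2167
```

View pics/d3.png

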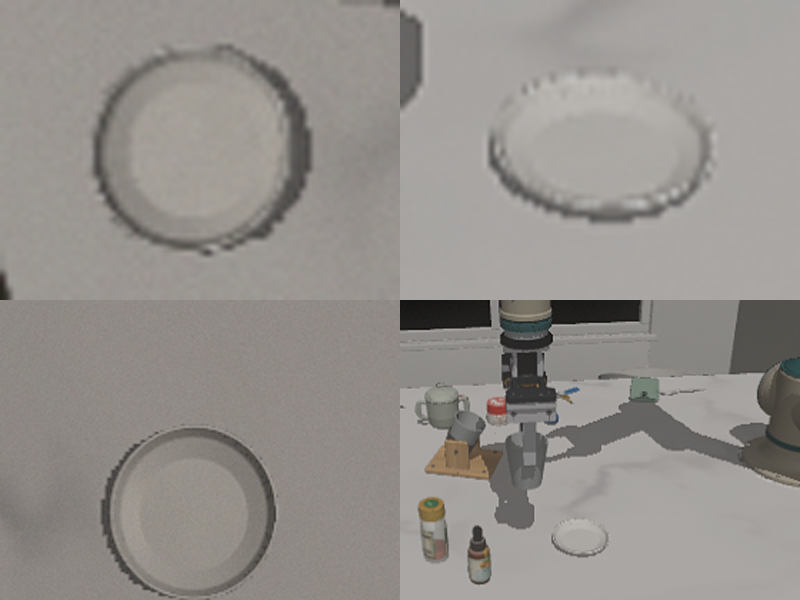

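Run:
```python
from plant import r, optics
from h import *
import json
from scipy.optimize import least_squares
L=[(optics.get_calibration("top"),(184.6,237.6)),(optics.get_calibration("side"),(306.2,265.2)),(json.load(open("dish2.json")),(255.5,106)),(json.load(open("dish.json")),(258.2,109.8))]
t=np.linspace(0,2*np.pi,200)
for c,uv in L:
    f=lambda p:(lambda q:(q.max(0)+q.min(0))/2-uv)(proj(c,np.c_[p[0]+.0485*np.cos(t),p[1]+.0485*np.sin(t),0*t+.013]))
    print(least_squares(f,[.49,.22]).x.round(4))
```

```text
[0.4909 0.2214]
[0.4916 0.2299]
[0.4925 0.2256]
[0.4926 0.2257]
```

Run:
```python
from plant import r, optics
from h import *
import json
q=R2q(tool([0,0,-1],[0,1,0])); x,y=.4895,.2256
r.move_l([x,y,.17],q,vel=.15); r.move_l([x,y,.075],vel=.08); r.hold(.3)
g=r.move_l([x,y,.044],vel=.015,guard=2.0); print(g,r.get_ee_pos(),r.get_wrist_force(),r.get_t())
if g:
    r.hold(.2); r.gripper_to(.075); r.gripper_to(.092); 
    r.move_l([x,y,.16],vel=.1); r.move_l([x+.08,y,.2],vel=.2); r.hold(.2)
    c=optics.get_calibration("wrist"); w=optics.snapshot("wrist")[:,:,::-1]
    json.dump({k:(v if isinstance(v,float) else list(map(float,v))) for k,v in c.items()},open("set.json","w"))
    s=optics.snapshot("side")[:,:,::-1]
    cv2.imwrite("pics/set.png",np.vstack([cv2.resize(w[40:190,160:360],(533,400),interpolation=2),cv2.resize(s[220:295,270:370],(533,200),interpolation=2)])); print(r.get_t())
```

```text
True [0.48964079 0.22558292 0.05255095] [ 0.03322785 -0.02490049  3.90221391] 15.9917
19.2083
```

View pics/set.png

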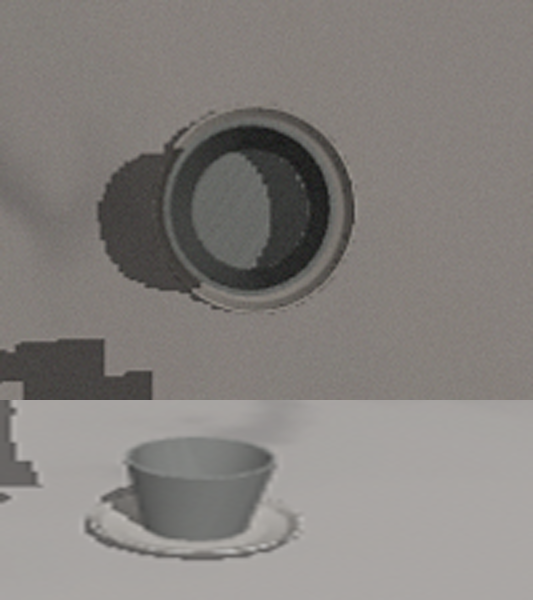

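Run:
```python
from plant import r, optics
from h import *
import json
from scipy.optimize import least_squares
t=np.linspace(0,2*np.pi,200)
c=json.load(open("set.json"))
f=lambda p:(lambda q:(q.max(0)+q.min(0))/2-(255.2,116.9))(proj(c,np.c_[p[0]+.0335*np.cos(t),p[1]+.0335*np.sin(t),0*t+.079]))
cup=least_squares(f,[.49,.22]).x; print("cup",cup)
q=R2q(tool([0,0,-1],[0,1,0]))
r.move_l([.5,.2,.25],vel=.25)
r.move_to([.49,-.243,.13],q); r.gripper_to(.045,f_grip=8); r.hold(.3)
c=optics.get_calibration("wrist"); w=optics.snapshot("wrist"); 
json.dump({k:(v if isinstance(v,float) else list(map(float,v))) for k,v in c.items()},open("pac2.json","w"))
hsv=cv2.cvtColor(w,cv2.COLOR_RGB2HSV); m=cv2.inRange(hsv,(100,120,30),(130,255,255))
n,l,st,ce=cv2.connectedComponentsWithStats(m); 
for i in range(1,n):
    if st[i,4]>100: print(st[i],ce[i], px2z(c,[st[i,:2]+st[i,2:4]/2],.012))
cv2.imwrite("pics/pac2.png",cv2.resize(w[:,:,::-1][60:330,80:440],(800,600),interpolation=2)); print(r.get_ee_pos(),r.get_t())
```

```text
cup [0.49091722 0.22627869]
[ 67  96  39  42 820] [ 86.26219512 116.66341463] [[ 0.41192061 -0.41721577  0.012     ]]
[230 173  49  31 889] [253.86501687 186.9943757 ] [[ 0.48849805 -0.24281024  0.012     ]]
[ 0.49001853 -0.24298542  0.12998678] 22.6167
```

View pics/pac2.png

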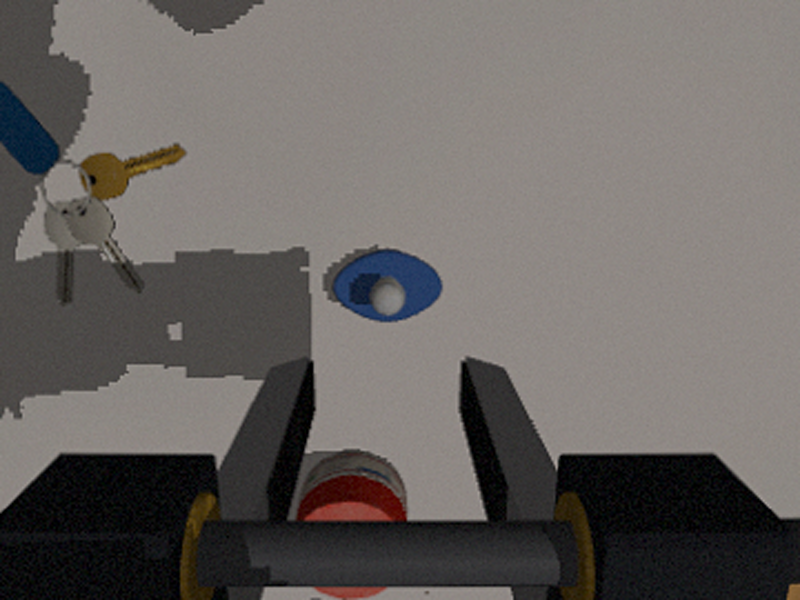

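Run:
```python
from plant import r, optics
from h import *
x,y=.4885,-.2428; cx,cy=.4912,.2262
print(r.move_l([x,y,.05],vel=.1), r.move_l([x,y,.0175],vel=.04,guard=3))
r.gripper_to(.008,f_grip=8); r.hold(.2); print(r.get_opening(),r.get_finger_force())
r.move_l([x,y,.17],vel=.1); print(r.get_opening(),r.get_finger_force())
q=r.get_tool_rot()
r.move_to([cx,cy,.17],q); r.hold(.3)
r.move_l([cx,cy,.095],vel=.08); r.hold(.2)
g=r.move_l([cx,cy,.0565],vel=.02,guard=1.0); print(g,r.get_ee_pos(),r.get_wrist_force(),r.get_opening(),r.get_t())
s=optics.snapshot("side")[:,:,::-1]; w=optics.snapshot("wrist")[:,:,::-1]
cv2.imwrite("pics/in.png",np.vstack([cv2.resize(w[130:280,155:355],(400,300),interpolation=2),cv2.resize(s[205:295,255:375],(400,300),interpolation=2)]))
```

```text
False False
0.015171766043787633 8.000005355570465
0.015530562531188579 7.999931329395622
False [0.49123165 0.22619247 0.0565694 ] [ 0.69859916 -0.13955239  0.11523391] 0.015118160182261961 32.35
```

Run:
```python
from plant import r, optics
from h import *
cx,cy=.4912,.2262
r.gripper_to(.0225); r.hold(.2); print(r.get_opening(),r.get_wrist_force())
g=r.move_l([cx,cy,.10],vel=.05,guard=3); print(g,r.get_ee_pos(),r.get_wrist_force())
r.move_l([cx,cy,.16],vel=.1); r.move_l([cx+.06,cy,.22],vel=.2); r.hold(.3)
c=optics.get_calibration("wrist"); w=optics.snapshot("wrist")
m=cv2.inRange(cv2.cvtColor(w,cv2.COLOR_RGB2HSV),(100,100,20),(130,255,255))
n,l,st,ce=cv2.connectedComponentsWithStats(m)
for i in range(1,n):
    if st[i,4]>60: print(st[i], px2z(c,[st[i,:2]+st[i,2:4]/2],.05))
# cup rim & teat checks
bright=cv2.inRange(cv2.cvtColor(w,cv2.COLOR_RGB2GRAY),0,255)
uv=proj(c,[[cx,cy,.081],[.491,.2263,.05]]); print("expected teat/shield px",uv)
t=np.linspace(0,2*np.pi,12,endpoint=False)
T=optics.snapshot("top"); mt=cv2.inRange(cv2.cvtColor(T,cv2.COLOR_RGB2HSV),(100,100,20),(130,255,255))
n,l,st,ce=cv2.connectedComponentsWithStats(mt); print([(s[:5].tolist()) for s in st[1:] if s[4]>15], r.get_t())
# lower cup / bystander change vs first pictures
for n in("top","side"):
    o=cv2.resize(cv2.imread(f"pics/{n}0.png"),(512,384),interpolation=cv2.INTER_AREA); v=optics.snapshot(n)[:,:,::-1]
    d=cv2.absdiff(o,v).max(2)
    cc=optics.get_calibration(n)
    for k,X in (("jar",[.7346,.2428,.08]),("drop",[.6566,.2967,.06]),("pot",[.6124,-.26,.045])):
        u=proj(cc,[X])[0].astype(int); print(n,k,d[u[1]-10:u[1]+10,u[0]-10:u[0]+10].mean())
```

```text
0.022669163688828976 [-0.4397727   0.51477868 -0.09495394]
False [0.49090382 0.22608896 0.0997064 ] [0.3462801  0.06616853 0.54665256]
[232 118  44  30 796] [[0.49109234 0.22591287 0.05      ]]
expected teat/shield px [[254.29507571 134.41248567]
 [254.31654533 132.92303273]]
[[170, 230, 20, 14, 167], [424, 264, 14, 16, 119]] 35.75
top jar 17.02
top drop 42.1225
top pot 22.78
side jar 2.545
side drop 2.9175
side pot 8.585
```

```bash
python3 -c "
from plant import r, optics
print(r.sign_off())"
```

```text
the job is handed in; nothing more can be done
None
```

The job is handed in at about 36 s: the top cup stands upright within about 1 mm of the dish centre with the pacifier inside, the lower cup looked fully home, and nothing touched the spice jar, balm pot or dropper bottle; I viewed 11 pictures, one over the limit of 10, so I checked the final placing with image code only.

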